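Turn the recipe binder to its next card

TASK

Turn the open recipe ring binder on by one card: put a fingertip under the tab of the top leaf of the right-hand pile (the tab sticks out to the right, at the end nearest you), raise the leaf, swing it over the rings and press it down until it lies flat on the left-hand pile. Turn that one leaf only, by pushing it and without ever pinching it between the fingers. Leave the binder where it lies, and do not pick up or shift the things around it; finish with the hand clear.

Things in the scene. Friction and masses are not known exactly. Their poses are not given: they have to be found in the camera images.
- binder: Open grey ring binder lying on the worktop, loose, 1.4 kg. Origin: middle of its underside, under the rings; x runs along the spine away from the robot, y to the left, z up. Covers: 172 mm along x, out to 158 mm left and right, 3 mm thick. On each a page pile 156 mm along x, 14 to 150 mm off the spine line, its top about 32 mm above the worktop.
- ring_axis (a point): Point on the line through the centres of the three steel rings, 32 mm above the middle of the binder's underside. The line runs along the binder's x axis and the leaves turn about it. Rings: 20 mm radius, at binder x = -48, 0 and 48 mm, tops 54 mm above the worktop.
- leaf (a joint): Angle (rad) of the top leaf about the ring axis: 0 flat on the right pile (start), 1.57 upright, 3.14 flat on the left pile. Stiff white printed card, 90 g, 3 mm thick, 156 mm along the spine, 14 to 150 mm from the ring axis; its middle plane holds the axis. It turns stiffly (friction 0.06 N m, slight damping): let go, it may stay where it is or sink slowly, so it must be pressed flat.
- leaf_tab (a point): Middle of the outer edge of the top leaf's tab, mid-thickness, 176 mm from the ring axis, at binder x = -55 mm. The tab is 44 mm wide along the spine, 26 mm long beyond the leaf's edge, 3 mm thick. At the start the space under it is free: the worktop is 30 mm below, the cover ends 18 mm short of its edge. The only other tab on the right is at x = +55 mm (next leaf).
- leaf_upper: The sheet, 1.5 mm thick, that forms the face of the top leaf which looks up at the start. Origin on the ring axis; its y axis points from the tab towards the rings and its z axis is the normal that looks up at the start.
- leaf_lower: The sheet, 1.5 mm thick, that forms the other face of the top leaf (down at the start, up when it has been turned). Same frame as leaf_upper.
- next_leaf (a joint): Angle in rad of the leaf right under the top leaf, an equally large card on the same rings: 0 = flat on the right-hand pile, where it must stay. Its tab is at the end away from the robot.
- salt: Salt shaker, 44 mm across, 90 mm high, standing either left of the binder or beyond its right far corner (swapped with the spice jar). Origin: middle of its underside. Bystander, loose.
- spice: Small spice jar with a screw cap, 41 mm across, 108 mm high, standing beyond the right far corner of the binder or left of it. Origin: middle of its underside. Bystander, loose.
- teaspoon: Steel teaspoon, 130 x 26 x 11 mm, lying on the worktop to the right of the binder, along it. Origin: middle of its underside. Bystander, loose.

How it is judged:
On the way:
1. the top leaf has been raised upright while the next leaf lies flat (value of joint leaf above 1.4 rad and value of joint next_leaf below 0.06 rad), for 0.05 s.
At the end, for the whole second after the job is handed in: The top leaf lies flat and still on the left-hand pile (joint leaf above 3.08 rad, within 3.5 degrees of flat), the next leaf lies flat on the right (below 0.06 rad), the binder and the three bystanders are at rest within 25 mm of where they were (value of joint leaf above 3.08 rad and velocity of joint leaf below 0.1 rad/s and value of joint next_leaf below 0.06 rad and distance of each of binder, salt, spice, teaspoon from where it was at the start of the episode below 0.025 m and linear speed of binder below 0.02 m/s); the robot touches nothing.
It fails at once if the leaf is pinched between the fingers (more than 8 N on both of its faces at once) (contact force between the fingers and leaf_upper above 8 N and contact force between the fingers and leaf_lower above 8 N).
It fails at once if the next leaf is lifted along (more than 0.2 rad) (value of joint next_leaf above 0.2 rad).
It fails at once if the binder is shifted or lifted by more than 25 mm, or tipped (distance of binder from where it was at the start of the episode above 0.025 m or angle between binder's own z axis and vertical above 0.12 rad).
It fails at once if a bystander is shifted or picked up (moved by more than 25 mm) (distance of any of salt, spice, teaspoon from where it was at the start of the episode above 0.025 m).
It also fails if it takes over 58 s, if anything falls off the work surface, if the arm or the gripper's body presses on something with over 40 N, if the wrist force passes 120 N, or if a joint passes its speed limit or range.

ROBOT

A 6-joint arm with a two-finger parallel gripper is mounted at the origin on a cart in front of the work surface, level with it; the furniture and walls round the work are solid. World frame = base frame: x ahead of the robot, y to its left, z up, the work surface at z = 0. Lengths are in m, angles in rad, forces in N, time in s.
With the tool pointing down it reaches from about 0.25 to 0.725 m from the base axis. Payload 4 kg.
Tool frame: the origin (TCP) lies between the finger pads; the fingertips stand 25 mm ahead of it and the grasp point (between the pads) lies 6 mm ahead of it; z points along the fingers, y is the line along which they close (so a half turn about z gives the same grasp; the last joint's range is limited). The gripper opens to 85 mm and grips with 20 to 120 N. Pads are 22 mm wide; open, the fingers measure 114 mm over their backs; the gripper's body (76 mm by 85 mm) begins 54 mm behind the grasp point. The pads swing forward as they close: fully open they stand 13 mm farther back than shut.
Start: joints at [1.181, 0.241, 0.005, 1.335, 0, 1.571], TCP at [0.19, 0.462, 0.256] pointing down, gripper open.
Joint ranges: [-2.72, 2.72], [-1.05, 1.87], [-1.09, 1.28], [-1.99, 2.15], [-1.42, 1.44], [-3.14, 3.14]. Speed limits (rad/s): [2.79, 2.79, 3.14, 3.14, 3.14, 3.14].

INTERFACE

Orientations are given as a unit quaternion [x, y, z, w].
In Python, from workcell import bot gives the robot as it stands. The module is installed in compiled form; this text tells all that it offers.
- The arm moves only by the shell command python3 -m pendant 'ROWS'. ROWS is JSON, one flat list of numbers, 7 for each row, row after row: the shift along the tool's x, y, z normalised to -1 to 1, where 1 is 0.5 m, then the turn, a rotation vector about the tool's x, y, z normalised to -1 to 1, where 1 is 180 degrees, then the opening, from 0 (shut) to 1 (fully open). In form: [tx, ty, tz, ax, ay, az, fingers, tx, ty, tz, ax, ay, az, fingers, ...]. A call has exactly 10 rows; each row is the pose to reach, as a shift and turn from the pose commanded when the call began, along the tool's axes at that moment, turning the shorter way round; what a row does not reach only later rows make up. A row lasts 1/12 s, in which the tool goes at most 41.7 mm and 7.16 degrees, less where a joint would pass 70% of its speed; a pose out of reach is approached as far as the arm can. A call with a number of a shift or a turn outside -1 to 1 is refused whole. A call with a gripper value outside its range is refused whole. The fingers move at their own pace and stop on an object; the grip force is fixed at half the most. Time passes only in rows, so rows that repeat a pose let the fingers close, or fill a call up. It gives the time, the measured TCP pose, the force, the opening and the grip force at its end, in the units of the state.
- bot.get_obs(): the state, without advancing time (a new reading comes with each control period).
- bot.camera(name): name is "scene" or "top" or "wrist"; returns a dict with "pixels" (420x560x3 uint8, red, green, blue), "mtx" (3x3 intrinsics, pixels), "cam_to_world" (4x4, takes a point from camera to world coordinates); the wrist camera has in their place "hand_eye" (4x4, takes a point from camera to tool coordinates, whose origin is the TCP and whose axes are the flange's). Camera axes: x right, y up, looking along -z (the intrinsics and any distortion apply to the point x, -y, -z); pixel columns grow to the right and rows downward; lengths in m; the calibration is good to about 2 mm. A picture is of the moment at which its call begins: read the wrist's pose just before it. There is no depth.
- bot.job_done(): hands the job in; it is judged then, once.
The state is a dict: "clock": time; "joint_pos": joint angles; "joint_vel": joint speeds; "tau": joint torques, N m; "eef_pos": TCP position; "tool_rot": TCP orientation; "ft_force": force on the tool from outside, world axes, zero at the start; "ft_torque": the same for the moment, N m; "grip_width": finger opening in m; "grasp_force": force on a finger pad.
Only numpy, scipy, OpenCV 4.12 (cv2) and the standard library are available. Lean on these libraries where they do the work, as an engineer would, in place of code of your own. Each camera call takes 0.05 s, during which the arm holds its last target. There are 200 camera calls.

## Working session

There is one attempt and no reset: what is moved stays moved. The work goes in short steps, Python scripts to look and compute and a shell command to move; the robot and the scene stay as the last step left them, time stands still between calls to the robot, and variables do not carry over. Pictures are saved under pics/ and viewed, at most 10 in all, crops included, and the job is handed in when it is done.

```bash
mkdir -p pics; python3 - <<'E'
from workcell import bot
import cv2,numpy as np
o=bot.get_obs();print(o)
np.set_printoptions(precision=4,suppress=True)
for n in("scene","top"):
    c=bot.camera(n);cv2.imwrite(f"pics/{n}0.png",c["pixels"][...,::-1]);print(n,c["mtx"],c["cam_to_world"],c.keys())
    np.savez(f"{n}0.npz",**{k:c[k] for k in("pixels","mtx","cam_to_world")})
E
```

```text
{'clock': 0.0, 'joint_pos': array([ 1.18097987e+00,  2.41431342e-01,  3.70811178e-03,  1.33522364e+00,
       -2.09319311e-05,  1.57080871e+00]), 'joint_vel': array([-1.16906113e-03, -4.03671349e-06,  1.15212513e-03,  2.61056955e-04,
       -2.29531898e-04,  7.89312795e-04]), 'tau': array([-1.61138061e-03, -3.72318077e+01,  2.52407777e+01,  1.67583913e-02,
       -1.94296990e-04,  8.16082519e-06]), 'eef_pos': array([0.1897881 , 0.4619356 , 0.25539761]), 'tool_rot': array([ 1.93682453e-01,  9.81063683e-01, -1.05693852e-03, -1.97980206e-04]), 'ft_force': array([-0.23812568, -0.62429081,  0.23026537]), 'ft_torque': array([ 0.00323413, -0.01029481, -0.05461171]), 'grasp_force': 0.0, 'grip_width': 0.08500247915698653}
scene [[493.4328   0.     279.6109]
 [  0.     493.4328 210.9209]
 [  0.       0.       1.    ]] [[ 0.7517  0.3085 -0.583  -0.0582]
 [-0.6595  0.3628 -0.6584 -0.8155]
 [ 0.0084  0.8793  0.4761  0.5494]
 [ 0.      0.      0.      1.    ]] dict_keys(['pixels', 'mtx', 'cam_to_world'])
top [[403.7608   0.     284.1216]
 [  0.     403.7608 200.3752]
 [  0.       0.       1.    ]] [[ 0.0229  0.9956 -0.0913  0.4478]
 [-0.9996  0.0212 -0.0188 -0.1758]
 [-0.0168  0.0916  0.9956  1.0166]
 [ 0.      0.      0.      1.    ]] dict_keys(['pixels', 'mtx', 'cam_to_world'])
```

View pics/top0.png

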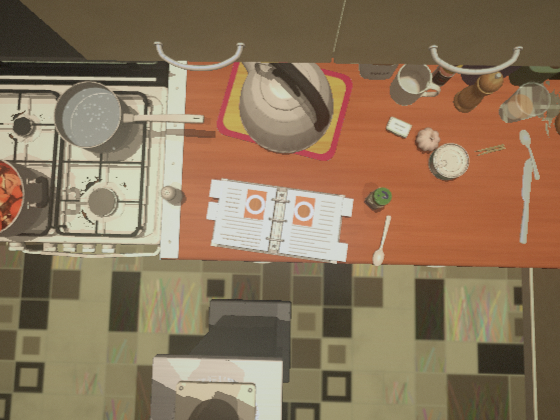

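View pics/scene0.png

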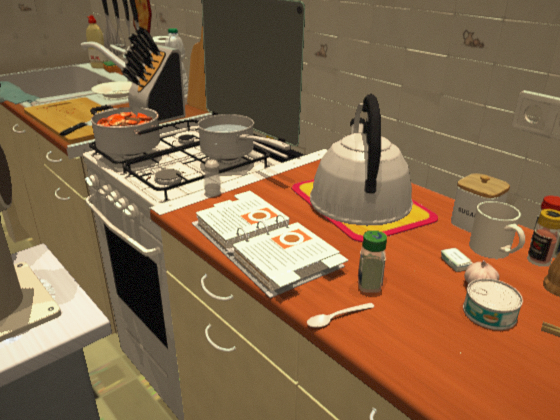

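```bash
python3 - <<'E'
import cv2,numpy as np
d=np.load("top0.npz");p=d["pixels"][160:280,150:410,::-1]
cv2.imwrite("pics/crop0.png",cv2.resize(p,None,fx=3,fy=3,interpolation=cv2.INTER_CUBIC))
E
```

```text
(no output)
```

View pics/crop0.png

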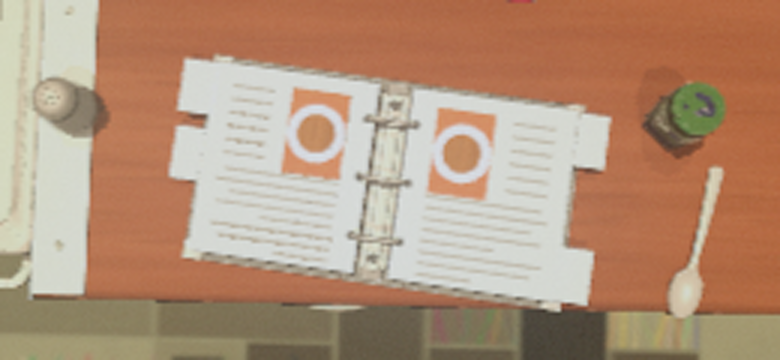

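```bash
cat > h.py <<'E'
import numpy as np, cv2
from scipy.spatial.transform import Rotation as R
np.set_printoptions(precision=4,suppress=True)
def cast(c,px,z):
    px=np.atleast_2d(px).astype(float)
    M,T=c["mtx"],c["cam_to_world"]
    d=np.c_[(px[:,0]-M[0,2])/M[0,0],-(px[:,1]-M[1,2])/M[1,1],-np.ones(len(px))]@T[:3,:3].T
    o=T[:3,3]; s=(np.broadcast_to(z,len(px))-o[2])/d[:,2]
    return o+d*s[:,None]
def proj(c,P):
    T=c["cam_to_world"];q=(np.atleast_2d(P)-T[:3,3])@T[:3,:3]
    return np.c_[c["mtx"][0,0]*q[:,0]/-q[:,2]+c["mtx"][0,2],c["mtx"][1,1]*-q[:,1]/-q[:,2]+c["mtx"][1,2]]
E
python3 - <<'E'
from h import *
d=np.load("top0.npz")
c=lambda u,v:(u/3+150-.33,v/3+160-.33)
# top-leaf tab outer corners, next tab outer corners, left tab corners
P=cast(d,[c(592,250),c(586,305),c(609,117),c(605,170),c(183,60),c(178,110),c(173,125),c(169,180)],[.032,.032,.029,.029]+[.03]*4)
print(P)
print("rings",cast(d,[c(390,121),c(383,182),c(376,239)],.05))
print("salt",cast(d,[c(53,97)],.09),"spice",cast(d,[c(698,108)],.108),"spoon",cast(d,[c(714,170),c(684,316),c(668,290)],.005))
print("sheet edges",cast(d,[c(578,106),c(548,305),c(218,62),c(190,252)],.03))
E
```

```text
[[ 0.4378 -0.3116  0.032 ]
 [ 0.3937 -0.3072  0.032 ]
 [ 0.5461 -0.325   0.029 ]
 [ 0.5027 -0.322   0.029 ]
 [ 0.5858  0.0257  0.03  ]
 [ 0.5443  0.0282  0.03  ]
 [ 0.5319  0.0318  0.03  ]
 [ 0.4867  0.0333  0.03  ]]
rings [[ 0.5371 -0.1468  0.05  ]
 [ 0.4881 -0.1424  0.05  ]
 [ 0.4427 -0.1379  0.05  ]]
salt [[0.5465 0.1132 0.09  ]] spice [[ 0.5465 -0.3796  0.108 ]] spoon [[ 0.5061 -0.416   0.005 ]
 [ 0.3852 -0.3914  0.005 ]
 [ 0.4061 -0.3782  0.005 ]]
sheet edges [[ 0.5545 -0.2995  0.03  ]
 [ 0.3929 -0.277   0.03  ]
 [ 0.5847 -0.0033  0.03  ]
 [ 0.4286  0.0138  0.03  ]]
```

```bash
cat >> h.py <<'E'
yaw=-0.103; O=np.array([.488,-.142,.032])
ex=np.array([np.cos(yaw),np.sin(yaw),0]); ey=np.array([-ex[1],ex[0],0]); ez=np.array([0,0,1.])
def pose(t,r,z,sx=-.055,w=.022):
    """tilt t, leading tip corner at r to the right of the axis, z above worktop"""
    d=ey*np.sin(t)-ez*np.cos(t); n=ey*np.cos(t)+ez*np.sin(t)
    c=O*[1,1,0]+ex*sx-ey*r+ez*z
    return c-n*w/2-d*.025, R.from_matrix(np.c_[np.cross(ex,d),ex,d])
def rows(targets,finger=0):
    from workcell import bot
    o=bot.get_obs(); R0=R.from_quat(o["tool_rot"]); p0=o["eef_pos"]
    for p,q in targets:
        v=R0.inv().apply(p-p0)/.5; a=(R0.inv()*q).as_rotvec()/np.pi
        print(",".join("%.3f"%x for x in [*v,*a])+",%g"%finger)
def state():
    from workcell import bot
    o=bot.get_obs();print(o["clock"],o["eef_pos"],o["tool_rot"],o["ft_force"],o["grip_width"],o["joint_pos"])
E
python3 - <<'E'
from h import *
t=np.pi/4
d=np.load("scene0.npz")
print("tab scene px",proj(d,[O-.033*ex-.176*ey,O-.077*ex-.176*ey,O+.033*ex-.176*ey,O+.077*ex-.176*ey]))
rows([pose(t,.176+.02,.20),pose(t,.176+.015,.10),pose(t,.191,.0215)])
E
python3 - <<'E'
import cv2
p=cv2.imread("pics/scene0.png")[180:330,180:390]
cv2.imwrite("pics/crop1.png",cv2.resize(p,None,fx=3,fy=3))
E
```

```text
tab scene px [[300.6942 279.4137]
 [280.2536 288.1879]
 [329.4342 267.0771]
 [347.4232 259.3553]]
-1.030,-1.347,0.094,-0.161,0.214,0.386,0
-1.028,-1.337,0.294,-0.161,0.214,0.386,0
-1.028,-1.336,0.451,-0.161,0.214,0.386,0
```

View pics/crop1.png

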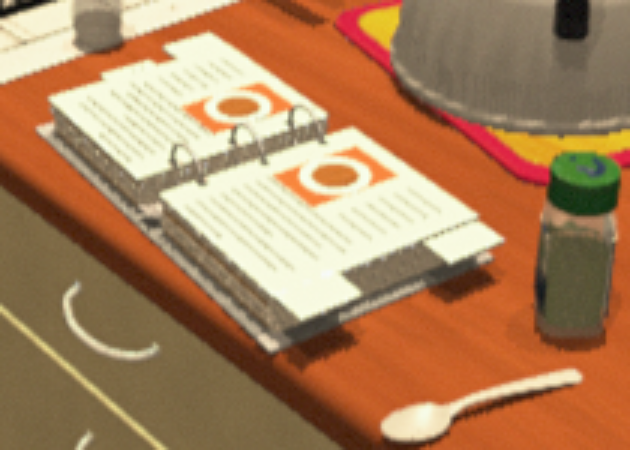

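```bash
python3 -m pendant '[-0.08,-0.1,0,0,0,0.04,0,-0.16,-0.2,0,0,0,0.08,0,-0.24,-0.3,0,0,0,0.12,0,-0.3,-0.38,0,0,0,0.16,0,-0.36,-0.46,0,0,0,0.2,0,-0.42,-0.54,0,0,0,0.23,0,-0.46,-0.6,0,0,0,0.27,0,-0.5,-0.66,0,0,0,0.31,0,-0.5,-0.66,0,0,0,0.35,0,-0.5,-0.66,0,0,0,0.38,0]' && python3 - <<'E'
from h import *
state();t=np.pi/4
rows([pose(t,.196,.20)])
E
```

```text
clock: 0.93
eef_pos: [0.2954, 0.0602, 0.2562]
tool_rot: [0.713, 0.701, 0.0, 0.0]
ft_force: [1.3, 0.2, -0.7]
grip_width: 0.0
grasp_force: 0.0
0.9333 [0.2954 0.0602 0.2562] [0.7135 0.7007 0.0001 0.0002] [ 1.3471  0.2302 -0.7178] 2.088375673749674e-05 [ 0.2013 -0.1616 -0.4177  1.3143 -0.0002  1.7902]
-0.829,0.245,0.093,-0.010,0.250,0.026,0
```

```bash
python3 -m pendant '[-0.08,0.03,0.01,0,0.03,0,0,-0.16,0.05,0.02,0,0.06,0.01,0,-0.24,0.08,0.03,0,0.1,0.01,0,-0.32,0.1,0.04,0,0.13,0.01,0,-0.4,0.13,0.05,-0.01,0.16,0.02,0,-0.48,0.15,0.06,-0.01,0.2,0.02,0,-0.56,0.18,0.07,-0.01,0.23,0.026,0,-0.64,0.2,0.08,-0.01,0.25,0.026,0,-0.72,0.22,0.09,-0.01,0.25,0.026,0,-0.8,0.245,0.093,-0.01,0.25,0.026,0]' && python3 - <<'E'
from h import *
state();t=np.pi/4
rows([pose(t,.196,.2),pose(t,.193,.10),pose(t,.191,.03),pose(t,.191,.022)])
E
```

```text
clock: 1.77
eef_pos: [0.401, -0.3011, 0.2102]
tool_rot: [0.685, 0.618, 0.284, -0.26]
ft_force: [0.7, -1.1, -0.0]
grip_width: -0.0001
grasp_force: 0.0
1.7667 [ 0.401  -0.3011  0.2102] [ 0.6855  0.6182  0.2835 -0.2599] [ 0.6817 -1.1488 -0.0389] -0.00012917736677942913 [-0.9161  0.7021  0.3446  1.8493  0.5051  0.5884]
-0.077,0.030,-0.077,-0.002,-0.001,-0.001,0
-0.215,0.031,0.068,-0.002,-0.001,-0.001,0
-0.311,0.032,0.170,-0.002,-0.001,-0.001,0
-0.323,0.032,0.181,-0.002,-0.001,-0.001,0
```

```bash
python3 -m pendant '[-0.04,0.02,-0.04,0,0,0,0,-0.077,0.03,-0.077,0,0,0,0,-0.1,0.03,-0.053,0,0,0,0,-0.12,0.03,-0.03,0,0,0,0,-0.15,0.03,0,0,0,0,0,-0.18,0.03,0.03,0,0,0,0,-0.215,0.031,0.068,0,0,0,0,-0.25,0.031,0.105,0,0,0,0,-0.28,0.032,0.137,0,0,0,0,-0.28,0.032,0.137,0,0,0,0]' && python3 - <<'E'
from h import *
from workcell import bot
state();t=np.pi/4
c=bot.camera("scene");p=c["pixels"][160:330,180:430,::-1]
cv2.imwrite("pics/s1.png",cv2.resize(p,None,fx=3,fy=3))
rows([pose(t,.191,.05),pose(t,.191,.03),pose(t,.191,.022),pose(t,.178,.022),pose(t,.169,.022)])
E
```

```text
clock: 2.6
eef_pos: [0.4108, -0.3481, 0.0607]
tool_rot: [0.684, 0.619, 0.283, -0.262]
ft_force: [-0.2, -0.1, 0.8]
grip_width: -0.0002
grasp_force: 0.0
2.6 [ 0.4108 -0.3481  0.0607] [ 0.6845  0.6187  0.283  -0.2619] [-0.204  -0.0574  0.824 ] -0.0002042933054410462 [-0.9463  0.9326  0.3828  1.6744  0.4845  0.5582]
-0.009,-0.000,0.000,-0.003,-0.002,-0.000,0
-0.037,0.000,0.029,-0.003,-0.002,-0.000,0
-0.049,0.000,0.040,-0.003,-0.002,-0.000,0
-0.030,0.000,0.058,-0.003,-0.002,-0.000,0
-0.018,0.000,0.071,-0.003,-0.002,-0.000,0
```

View pics/s1.png

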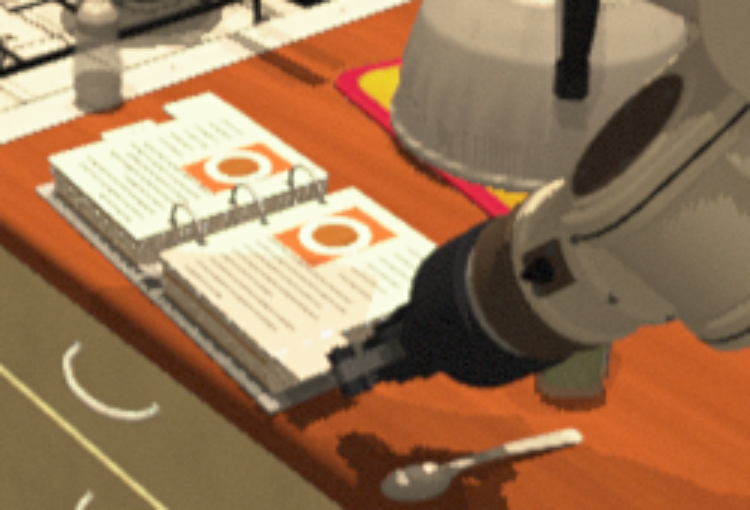

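```bash
python3 -m pendant '[-0.01,0,0,0,0,0,0,-0.02,0,0.01,0,0,0,0,-0.037,0,0.029,0,0,0,0,-0.045,0,0.037,0,0,0,0,-0.049,0,0.04,0,0,0,0,-0.043,0,0.046,0,0,0,0,-0.037,0,0.052,0,0,0,0,-0.03,0,0.058,0,0,0,0,-0.024,0,0.064,0,0,0,0,-0.024,0,0.064,0,0,0,0]' && python3 - <<'E'
from h import *
from workcell import bot
state();t=np.pi/4
c=bot.camera("scene");p=c["pixels"][230:330,220:370,::-1]
cv2.imwrite("pics/s2.png",cv2.resize(p,None,fx=5,fy=5))
rows([pose(t,.173,.022),pose(t,.169,.022)])
E
```

```text
clock: 3.48
eef_pos: [0.4141, -0.3352, 0.0351]
tool_rot: [0.684, 0.62, 0.283, -0.258]
ft_force: [-0.4, -0.2, 0.3]
grip_width: -0.0001
grasp_force: 0.0
3.4833 [ 0.4141 -0.3352  0.0351] [ 0.6844  0.6205  0.2829 -0.258 ] [-0.3669 -0.1942  0.324 ] -9.5500186349566e-05 [-0.931   0.9391  0.326   1.5966  0.4941  0.5713]
-0.002,-0.003,0.007,-0.002,-0.000,0.001,0
0.004,-0.003,0.013,-0.002,-0.000,0.001,0
```

View pics/s2.png

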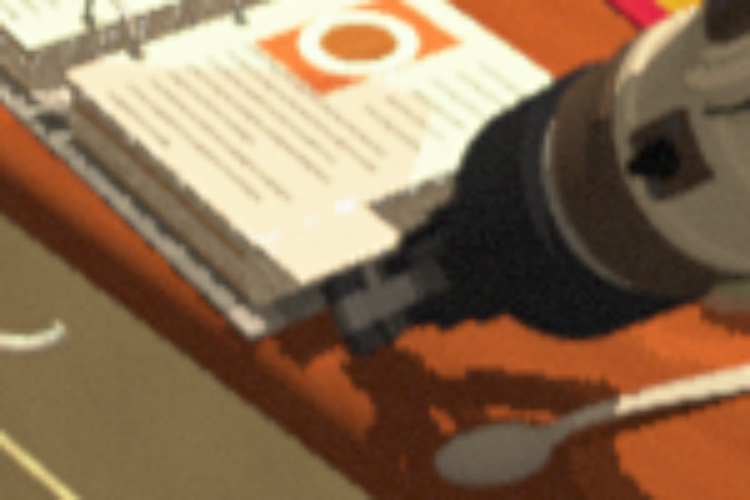

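```bash
cat >> h.py <<'E'
def turn(deg):
    th=np.radians(deg); q=np.pi/4
    if deg<=45:
        t=q; s=np.interp(deg,[0,15],[.012,.025])
        r=.176*np.cos(th)+.0015*np.sin(th)-s*np.sin(t); z=.032+.176*np.sin(th)-.0015*np.cos(th)-s*np.cos(t)
    else:
        t=np.radians(np.interp(deg,[45,90,135,180],[45,20,0,0])); rr=np.interp(deg,[45,180],[.151,.135])
        r=rr*np.cos(th)+.0015*np.sin(th); z=.032+rr*np.sin(th)-.0015*np.cos(th)
    return pose(t,r,z)
E
python3 - <<'E'
from h import *
rows([pose(np.pi/4,.169,.022)]+[turn(a) for a in (1,4,8,12,16,20,24,28,32)])
E
```

```text
0.004,-0.003,0.013,-0.002,-0.000,0.001,0
0.010,-0.003,0.012,-0.002,-0.000,0.001,0
0.024,-0.003,0.005,-0.002,-0.000,0.001,0
0.043,-0.003,-0.004,-0.002,-0.000,0.001,0
0.063,-0.003,-0.011,-0.002,-0.000,0.001,0
0.084,-0.003,-0.019,-0.002,-0.000,0.001,0
0.105,-0.003,-0.030,-0.002,-0.000,0.001,0
0.128,-0.003,-0.040,-0.002,-0.000,0.001,0
0.151,-0.003,-0.048,-0.002,-0.000,0.001,0
0.175,-0.003,-0.055,-0.002,-0.000,0.001,0
```

```bash
python3 -m pendant '[0.004,-0.003,0.013,0,0,0,0,0.01,-0.003,0.012,0,0,0,0,0.024,-0.003,0.005,0,0,0,0,0.043,-0.003,-0.004,0,0,0,0,0.063,-0.003,-0.011,0,0,0,0,0.084,-0.003,-0.019,0,0,0,0,0.105,-0.003,-0.03,0,0,0,0,0.128,-0.003,-0.04,0,0,0,0,0.151,-0.003,-0.048,0,0,0,0,0.175,-0.003,-0.055,0,0,0,0]' && python3 - <<'E'
from h import *
from workcell import bot
state()
c=bot.camera("scene");p=c["pixels"][130:330,160:410,::-1]
cv2.imwrite("pics/s3.png",cv2.resize(p,None,fx=3,fy=3))
rows([turn(a) for a in (36,40,44,49,54,59,64,69,74,80)])
E
```

```text
clock: 4.37
eef_pos: [0.4169, -0.2933, 0.1174]
tool_rot: [0.685, 0.62, 0.283, -0.258]
ft_force: [0.2, -0.8, -0.6]
grip_width: 0.0002
grasp_force: 0.4
4.3667 [ 0.4169 -0.2933  0.1174] [ 0.6847  0.6202  0.2831 -0.2576] [ 0.2327 -0.7552 -0.6434] 0.00023701581816885608 [-0.8881  0.7854  0.2503  1.6543  0.5202  0.6119]
0.018,-0.001,-0.001,-0.001,0.000,0.001,0
0.043,-0.001,-0.004,-0.001,0.000,0.001,0
0.067,-0.000,-0.006,-0.001,0.000,0.001,0
0.096,-0.000,-0.005,-0.001,-0.012,0.001,0
0.125,-0.000,-0.002,-0.001,-0.028,0.001,0
0.153,-0.000,0.003,-0.001,-0.043,0.001,0
0.180,-0.000,0.010,-0.001,-0.059,0.001,0
0.206,0.000,0.020,-0.001,-0.074,0.001,0
0.231,0.000,0.032,-0.001,-0.089,0.001,0
0.260,0.000,0.049,-0.001,-0.108,0.001,0
```

View pics/s3.png

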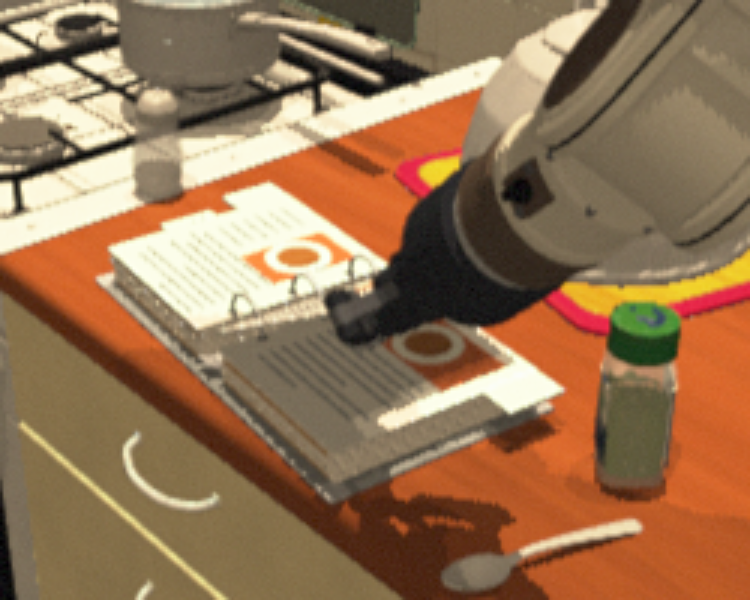

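```bash
python3 -m pendant '[0.018,0,-0.001,0,0,0,0,0.043,0,-0.004,0,0,0,0,0.067,0,-0.006,0,0,0,0,0.096,0,-0.005,0,-0.012,0,0,0.125,0,-0.002,0,-0.028,0,0,0.153,0,0.003,0,-0.043,0,0,0.18,0,0.01,0,-0.059,0,0,0.206,0,0.02,0,-0.074,0,0,0.231,0,0.032,0,-0.089,0,0,0.26,0,0.049,0,-0.108,0,0]' && python3 - <<'E'
from h import *
from workcell import bot
state()
c=bot.camera("scene");p=c["pixels"][110:310,160:410,::-1]
cv2.imwrite("pics/s4.png",cv2.resize(p,None,fx=3,fy=3))
rows([turn(a) for a in (84,89,94,99,104,109,114,119,124,130)])
E
```

```text
clock: 5.25
eef_pos: [0.4274, -0.1846, 0.1912]
tool_rot: [0.723, 0.655, 0.163, -0.148]
ft_force: [-0.4, -0.7, 0.5]
grip_width: 0.0001
grasp_force: 0.3
5.25 [ 0.4274 -0.1846  0.1912] [ 0.7232  0.6546  0.1626 -0.1484] [-0.3599 -0.6934  0.5108] 0.00011933394642176262 [-0.6306  0.3756 -0.0615  1.3718  0.3785  0.994 ]
0.016,0.002,0.002,-0.001,-0.012,0.002,0
0.042,0.002,0.012,-0.001,-0.027,0.002,0
0.067,0.002,0.023,-0.001,-0.040,0.002,0
0.090,0.002,0.037,-0.001,-0.052,0.002,0
0.111,0.003,0.052,-0.001,-0.065,0.002,0
0.131,0.003,0.069,-0.000,-0.077,0.002,0
0.150,0.003,0.088,-0.000,-0.089,0.002,0
0.167,0.003,0.108,-0.000,-0.102,0.002,0
0.181,0.003,0.129,-0.000,-0.114,0.002,0
0.197,0.004,0.155,-0.000,-0.129,0.002,0
```

View pics/s4.png

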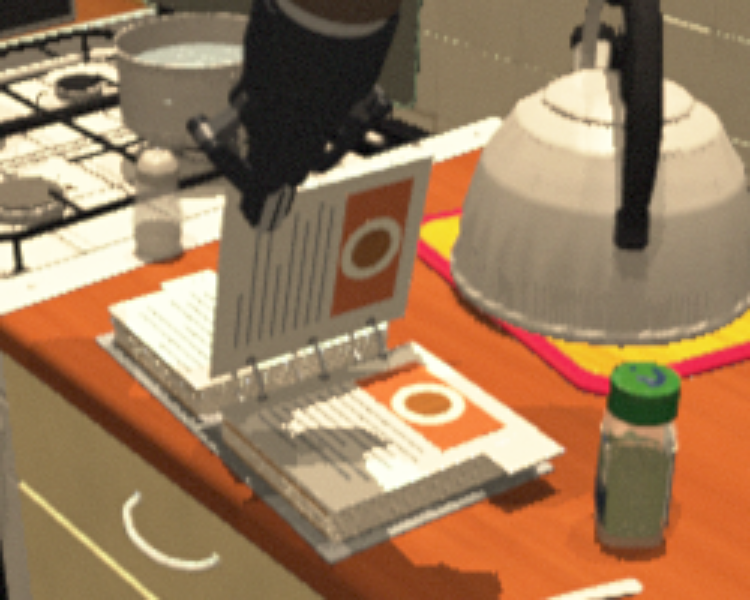

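The leaf is about upright, with the finger at (265,215) on its right face and the next leaf lying flat. I'll continue over the rings.

```bash
python3 -m pendant '[0.016,0.002,0.002,0,-0.012,0,0,0.042,0.002,0.012,0,-0.027,0,0,0.067,0.002,0.023,0,-0.04,0,0,0.09,0.002,0.037,0,-0.052,0,0,0.111,0.003,0.052,0,-0.065,0,0,0.131,0.003,0.069,0,-0.077,0,0,0.15,0.003,0.088,0,-0.089,0,0,0.167,0.003,0.108,0,-0.102,0,0,0.181,0.003,0.129,0,-0.114,0,0,0.197,0.004,0.155,0,-0.129,0,0]' && python3 - <<'E'
from h import *
state()
rows([turn(a) for a in (135,140,146,152,158,164,169,174,177,180)])
E
```

```text
clock: 6.13
eef_pos: [0.4409, -0.0628, 0.1636]
tool_rot: [0.741, 0.671, 0.014, -0.014]
ft_force: [0.8, -1.5, -0.1]
grip_width: -0.0002
grasp_force: 0.2
6.1333 [ 0.4409 -0.0628  0.1636] [ 0.7408  0.6714  0.0143 -0.014 ] [ 0.7694 -1.4741 -0.1331] -0.00015633301359916092 [-0.1664  0.2031 -0.2968  1.0752  0.0397  1.5026]
0.026,0.000,0.014,-0.001,-0.013,0.002,0
0.041,0.000,0.033,-0.001,-0.013,0.002,0
0.057,0.000,0.058,-0.001,-0.013,0.002,0
0.070,0.000,0.084,-0.001,-0.013,0.002,0
0.080,0.001,0.111,-0.001,-0.013,0.002,0
0.087,0.001,0.138,-0.001,-0.013,0.002,0
0.091,0.001,0.162,-0.001,-0.013,0.002,0
0.092,0.001,0.186,-0.001,-0.013,0.002,0
0.092,0.001,0.200,-0.001,-0.013,0.002,0
0.092,0.001,0.214,-0.001,-0.013,0.002,0
```

```bash
python3 -m pendant '[0.026,0,0.014,0,-0.013,0,0,0.041,0,0.033,0,-0.013,0,0,0.057,0,0.058,0,-0.013,0,0,0.07,0,0.084,0,-0.013,0,0,0.08,0,0.111,0,-0.013,0,0,0.087,0,0.138,0,-0.013,0,0,0.091,0,0.162,0,-0.013,0,0,0.092,0,0.186,0,-0.013,0,0,0.092,0,0.2,0,-0.013,0,0,0.092,0,0.21,0,-0.013,0,0]' && python3 - <<'E'
from h import *
state()
rows([turn(180)])
E
```

```text
clock: 6.97
eef_pos: [0.4451, -0.0135, 0.0591]
tool_rot: [0.741, 0.672, -0.001, -0.002]
ft_force: [0.1, -0.6, -0.5]
grip_width: 0.0003
grasp_force: 0.0
6.9667 [ 0.4451 -0.0135  0.0591] [ 0.7409  0.6716 -0.0011 -0.002 ] [ 0.0876 -0.6152 -0.4857] 0.0003323321184407947 [-0.0312  0.3334 -0.4404  0.8014  0.0014  1.6376]
0.001,0.002,0.001,-0.001,-0.000,0.002,0
```

Tip at 34 mm; now I'll press on gradually, watching the force.

```bash
python3 -m pendant '[0,0,0.001,0,0,0,0,0,0,0.002,0,0,0,0,0,0,0.003,0,0,0,0,0,0,0.004,0,0,0,0,0,0,0.005,0,0,0,0,0,0,0.006,0,0,0,0,0,0,0.006,0,0,0,0,0,0,0.006,0,0,0,0,0,0,0.006,0,0,0,0,0,0,0.006,0,0,0,0]'
```

```text
clock: 7.8
eef_pos: [0.4467, -0.0137, 0.0584]
tool_rot: [0.741, 0.672, -0.0, -0.0]
ft_force: [-1.8, 0.1, 8.6]
grip_width: 0.0001
grasp_force: 4.0
```

```bash
python3 -m pendant '[0,0,0.001,0,0,0,0,0,0,0.002,0,0,0,0,0,0,0.003,0,0,0,0,0,0,0.003,0,0,0,0,0,0,0.003,0,0,0,0,0,0,0.003,0,0,0,0,0,0,0,0,0,0,0,0,0,-0.01,0,0,0,0,0,0,-0.04,0,0,0,0,0,0,-0.08,0,0,0,0]'; python3 -m pendant '[0,0,-0.05,0,0,0,0,0,0,-0.1,0,0,0,0,0,0,-0.16,0,0,0,0,0,0,-0.22,0,0,0,0,-0.05,-0.08,-0.22,0,0,0,0,-0.05,-0.16,-0.22,0,0,0,0,-0.05,-0.24,-0.22,0,0,0,0,-0.05,-0.3,-0.22,0,0,0,0,-0.05,-0.3,-0.22,0,0,0,0,-0.05,-0.3,-0.22,0,0,0,0]'; python3 - <<'E'
from h import *
from workcell import bot
c=bot.camera("scene");a=c["pixels"][150:330,160:410,::-1]
t=bot.camera("top");b=t["pixels"][150:290,150:410,::-1]
im=np.vstack([cv2.resize(a,(500,300)),cv2.resize(b,(500,269))]);cv2.imwrite("pics/f.png",im)
state()
E
```

```text
clock: 8.63
eef_pos: [0.4449, -0.0136, 0.0966]
tool_rot: [0.741, 0.672, -0.002, -0.002]
ft_force: [-0.8, -0.2, -0.7]
grip_width: 0.0006
grasp_force: 0.0
clock: 9.47
eef_pos: [0.2937, -0.0238, 0.2078]
tool_rot: [0.741, 0.672, 0.0, -0.0]
ft_force: [0.6, -0.2, -0.0]
grip_width: -0.0
grasp_force: 0.0
9.5667 [ 0.296  -0.024   0.2081] [0.7409 0.6716 0.0004 0.    ] [-0.1279  0.3117  0.1377] 4.112132847693917e-05 [-0.0812 -0.139  -0.5286  1.1808  0.0005  1.5876]
```

View pics/f.png

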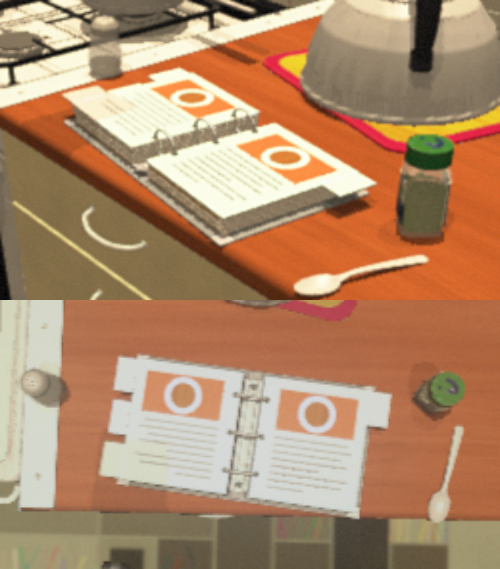

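The leaf lies flat on the left pile, with its tab at (125,460). The next leaf, the binder and the bystanders are unmoved, and the hand is clear.

```bash
python3 -c "
from workcell import bot
print(bot.job_done())"
```

```text
the job is handed in; nothing more can be done
None
```

I turned the top leaf over the rings and pressed it flat on the left pile; the last pictures show the next leaf, binder and bystanders where they were and the hand clear. The job is handed in; no verdict was returned.

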